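# Set out the scent workshop: each container on its own coaster

### The job

Set the table for the next guest of the scent workshop: stand each of the four closed containers on the coaster of its own colour (brown amber bottle on orange, blue mist bottle on blue, green vial on green, red-lidded jar on red), upright and centred so that its foot is inside the white ring. Set them down, do not drop them, and leave the mixing cup and the block of scent strips where they stand.

Things in the scene. Friction and masses are not known exactly. Their poses are not given: they have to be found in the camera images.
- amber_bottle: Brown (amber glass) closed bottle with white paper label and white screw cap, standing upright, loose, 0.14 to 0.28 kg. Round: straight body 54 mm across from the foot up to 74 mm, shoulder, cap 30 mm across from 86 mm to the top at 106 mm. Origin: centre of its underside; z axis up along the symmetry axis; its yaw is random and does not matter.
- blue_bottle: Slim cobalt-blue closed mist bottle with white cap, no label, standing upright, loose, 0.06 to 0.13 kg. Round: straight body 36 mm across from the foot up to 72 mm, shoulder, cap 22 mm across from 85 mm to the top at 108 mm. Origin: centre of its underside; z axis up along the symmetry axis; its yaw is random and does not matter.
- green_vial: Small green closed glass vial with a brighter green cap, no label, standing upright, loose, 0.035 to 0.07 kg. Round: straight body 30 mm across from the foot up to 46 mm, cap 22 mm across from 54 mm to the top at 68 mm. Origin: centre of its underside; z axis up along the symmetry axis; its yaw is random and does not matter.
- red_jar: Low white cream jar with a red lid, closed, standing upright, loose, 0.10 to 0.20 kg. Round: white jar 56 mm across up to 30 mm, red lid 58 mm across from there to the top at 48 mm. Origin: centre of its underside; z axis up along the symmetry axis; its yaw is random and does not matter.
- orange_coaster: Flat round orange coaster, 96 mm across, 5 mm thick, fixed to the table, with a thin white ring printed on its top, 74 mm across inside, concentric with the coaster: the place of the amber bottle. Nothing stands on it at the start. Origin: centre of its underside on the table, z up; its top face is at 5 mm.
- blue_coaster: Flat round blue coaster, 96 mm across, 5 mm thick, fixed to the table, with a thin white ring printed on its top, 56 mm across inside, concentric with the coaster: the place of the blue mist bottle. Nothing stands on it at the start. Origin: centre of its underside on the table, z up; its top face is at 5 mm.
- green_coaster: Flat round green coaster, 96 mm across, 5 mm thick, fixed to the table, with a thin white ring printed on its top, 50 mm across inside, concentric with the coaster: the place of the green vial. Nothing stands on it at the start. Origin: centre of its underside on the table, z up; its top face is at 5 mm.
- red_coaster: Flat round red coaster, 96 mm across, 5 mm thick, fixed to the table, with a thin white ring printed on its top, 78 mm across inside, concentric with the coaster: the place of the red-lidded jar. Nothing stands on it at the start. Origin: centre of its underside on the table, z up; its top face is at 5 mm.
- mixing_cup: Bystander, leave alone: open white ceramic cup, 68 mm across the rim, 75 mm high, loose, 0.25 kg, with a glass stirring rod leaning in it that reaches 113 mm high, 30 mm off the axis, within the rim's outline. Origin: centre of its underside, z up.
- strip_block: Bystander, leave alone: wooden block 45 x 60 mm, 35 mm high, loose, 0.3 kg, with four white paper scent strips standing in it, up to 90 mm high. Origin: centre of its underside, z up. (Other equipment is fixed farther out, along the far edge, over 0.76 m ahead of the robot and under 100 mm high, and along the sides, over 0.57 m left or right and under 210 mm high.)
There are look-alikes about, which are no part of the job. Leave any black or yellow look-alike of the orange_coaster alone.

How it is judged:
At the end, for the whole second after the job is handed in: Each container stands upright (0.1 rad) on its colour's coaster (foot 2 to 8 mm above the coaster's underside), axis within 12 mm of the coaster's centre, released, at rest (under 0.02 m/s); cup and strip block within 20 mm of their starts, tilted under 0.15 rad (horizontal distance between amber_bottle and orange_coaster below 0.012 m and z of amber_bottle in the frame of orange_coaster between 0.002 and 0.008 m and angle between each of amber_bottle, blue_bottle, green_vial, red_jar's own z axis and vertical below 0.1 rad and linear speed of each of amber_bottle, blue_bottle, green_vial, red_jar below 0.02 m/s and contact force between the fingers and amber_bottle below 0.05 N and horizontal distance between blue_bottle and blue_coaster below 0.012 m and z of blue_bottle in the frame of blue_coaster between 0.002 and 0.008 m and contact force between the fingers and blue_bottle below 0.05 N and horizontal distance between green_vial and green_coaster below 0.012 m and z of green_vial in the frame of green_coaster between 0.002 and 0.008 m and contact force between the fingers and green_vial below 0.05 N and horizontal distance between red_jar and red_coaster below 0.012 m and z of red_jar in the frame of red_coaster between 0.002 and 0.008 m and contact force between the fingers and red_jar below 0.05 N and distance of each of mixing_cup, strip_block from where it was at the start of the episode below 0.02 m and angle between each of mixing_cup, strip_block's own z axis and vertical below 0.15 rad); the robot touches nothing.
It fails at once if a container is dropped (falls free at over 0.4 m/s with its foot more than 40 mm above the table) ((height (world z) of amber_bottle above 0.04 m and linear speed of amber_bottle above 0.4 m/s and contact force between anything else and amber_bottle below 0.01 N) or (height (world z) of blue_bottle above 0.04 m and linear speed of blue_bottle above 0.4 m/s and contact force between anything else and blue_bottle below 0.01 N) or (height (world z) of green_vial above 0.04 m and linear speed of green_vial above 0.4 m/s and contact force between anything else and green_vial below 0.01 N) or (height (world z) of red_jar above 0.04 m and linear speed of red_jar above 0.4 m/s and contact force between anything else and red_jar below 0.01 N)).
It fails at once if the mixing cup is pushed out of its place (over 20 mm) (distance of mixing_cup from where it was at the start of the episode above 0.02 m).
It fails at once if the strip block is pushed out of its place (over 20 mm) (distance of strip_block from where it was at the start of the episode above 0.02 m).
It also fails if it takes over 112 s, if anything falls off the work surface, if the arm or the gripper's body presses on something with over 40 N, if the wrist force passes 120 N, or if a joint passes its speed limit or range.

### The arm

A 6-joint arm with a two-finger parallel gripper is mounted at the origin on the work surface. World frame = base frame: x ahead of the robot, y to its left, z up, the work surface at z = 0. Lengths are in m, angles in rad, forces in N, time in s.
With the tool pointing down it reaches from about 0.375 to 0.9 m from the base axis. Payload 3.1 kg.
Tool frame: the origin (TCP) lies at the very end of the fingers, on their centre line; the grasp point (between the pads) lies 19 mm behind it (manip.tcp_to_grasp is the distance from the TCP to the grasp point, in m); z points along the fingers, y is the line along which they close (so a half turn about z gives the same grasp; the last joint's range is limited). The gripper opens to 85 mm and grips with 20 to 120 N. Pads are 22 mm wide; open, the fingers measure 114 mm over their backs; the gripper's body (76 mm by 85 mm) begins 54 mm behind the grasp point. The pads swing forward as they close: fully open they stand 13 mm farther back than shut.
Start: joints at [1.065, 0.527, 1.433, -0, 1.181, -0.178], TCP at [0.201, 0.592, 0.231] pointing down, gripper open.
Joint ranges: [-3.08, 3.08], [-0.75, 2.2], [0.22, 2.44], [-1.43, 4.57], [0, 2.65], [-2.85, 2.85]. Speed limits (rad/s): [2.79, 2.79, 3.14, 3.14, 3.14, 3.14].

### API

Orientations are given as a unit quaternion [x, y, z, w].
In Python, from station import manip gives the robot as it stands. The module is installed in compiled form; this text tells all that it offers.
- The arm moves only by the tool step_arm, never from a script. Its argument "commands" is one flat list of numbers, 6 for each row, row after row: the shift along the tool's x, y, z in m, then the turn, a rotation vector about the tool's x, y, z in degrees. A call has exactly 10 rows; each row is the pose to reach, as a shift and turn from the pose commanded when the call began, along the tool's axes at that moment; what a row does not reach only later rows make up. A row lasts 1/10 s, in which the tool goes at most 50 mm and 8.59 degrees, less where a joint would pass 70% of its speed; a pose out of reach is approached as far as the arm can. A call with a gripper value outside its range is refused whole. "jaw" is the opening in per cent of the stroke, from 0 (shut) to 100 (fully open), set as the call begins (left out, the last holds). The fingers move at their own pace and stop on an object; "grip_force" is the grip in N (left out, the last holds). Time passes only in rows, so rows that repeat a pose let the fingers close, or fill a call up. It gives the time, the measured TCP pose, the force, the opening and the grip force at its end, in the units of the state.
- manip.sense(): the state, without advancing time (a new reading comes with each control period).
- manip.snapshot(name): name is "scene" or "side" or "wrist"; returns a dict with "pixels" (400x640x3 uint8, blue, green, red), "fx", "fy", "cx", "cy" (pixels), "R" (3x3) and "t" (3): a world point X has camera coordinates R X + t; the wrist camera has in their place "mount" (4x4, takes a point from camera to tool coordinates, whose origin is the TCP and whose axes are the flange's). Camera axes: x right, y down, z forward; pixel columns grow to the right and rows downward; lengths in m; the calibration is good to about 2 mm. A picture is of the moment at which its call begins: read the wrist's pose just before it. There is no depth.
- manip.sign_off(): hands the job in; it is judged then, once.
The state is a dict: "t": time; "q": joint angles; "qd": joint speeds; "tau": joint torques, N m; "tcp_pos": TCP position; "tool_rot": TCP orientation; "force": force on the tool from outside, world axes, zero at the start; "ft_torque": the same for the moment, N m; "finger_gap": opening from 0.0 (shut) to 1.0 (fully open); "gripper_force": force on a finger pad.
Only numpy, scipy, OpenCV 4.12 (cv2) and the standard library are available. Lean on these libraries where they do the work, as an engineer would, in place of code of your own. Each camera call takes 0.05 s, during which the arm holds its last target. There are 200 camera calls.

## Working session

There is one attempt and no reset: what is moved stays moved. The work goes in short steps, Python scripts to look and compute and a tool call to move; the robot and the scene stay as the last step left them, time stands still between calls to the robot, and variables do not carry over. Pictures are saved under pics/ and viewed, at most 14 in all, crops included, and the job is handed in when it is done.

Besides the shell and the picture viewer there is one more tool, called after "Emit:" by a JSON object that holds its "op" and its "data". step_arm: Moves the arm, as the interface text tells. Its arguments: {"type":"object","properties":{"commands":{"type":"array","items":{"type":"number"}},"jaw":{"type":"number"},"grip_force":{"type":"number"}},"required":["commands"]}

```bash
mkdir -p pics
python3 - <<'E'
from station import manip
import cv2,numpy as np
print(manip.sense())
for n in("scene","side"):
    s=manip.snapshot(n); cv2.imwrite(f"pics/{n}0.png",s["pixels"]); print(n,s["fx"],s["fy"],s["cx"],s["cy"],np.round(s["R"],3).tolist(),s["t"])
s=manip.snapshot("wrist");print(s["mount"],s["fx"],s["cx"],s["cy"]); cv2.imwrite("pics/wrist0.png",s["pixels"])
E
```

```text
{'t': 0.0, 'q': array([ 1.06549559e+00,  5.28470306e-01,  1.43391694e+00,  4.76966673e-05,
        1.18141188e+00, -1.78501077e-01]), 'qd': array([-0.00141463, -0.00025662, -0.00104623, -0.00136739, -0.00077302,
       -0.0018213 ]), 'tau': array([ 1.32849345e-03, -4.42349160e+01, -1.78025812e+01, -3.73176408e-04,
        8.39707878e-03, -6.94664720e-06]), 'tcp_pos': array([0.20023687, 0.59129007, 0.23032643]), 'tool_rot': array([ 1.62682540e-01,  9.86677847e-01, -1.03198432e-03, -3.90667564e-04]), 'force': array([-0.36595938, -0.0859713 , -0.09794228]), 'ft_torque': array([-0.01300011,  0.03448232, -0.0529629 ]), 'gripper_force': 0.0, 'finger_gap': 0.9965535318125928}
scene 423.4088392529774 423.4088392529774 320.6352460232093 198.42768688356102 [[-0.56, 0.828, 0.004], [0.536, 0.366, -0.761], [-0.631, -0.424, -0.649]] [ 0.25587028 -0.18928786  1.56162419]
side 482.44957359066586 482.44957359066586 317.8769148763686 203.17934856800596 [[0.999, -0.049, 0.007], [-0.029, -0.696, -0.717], [0.04, 0.716, -0.697]] [-0.43795003  0.04678138  1.44049088]
[[-5.88930357e-04 -9.56306309e-01 -2.92366032e-01  7.52044989e-02]
 [ 9.99999044e-01 -1.97450620e-04 -1.36851233e-03 -2.42390697e-04]
 [ 1.25098912e-03 -2.92366559e-01  9.56305511e-01 -1.42419488e-01]
 [ 0.00000000e+00  0.00000000e+00  0.00000000e+00  1.00000000e+00]] 317.6423490142163 319.0070076918986 200.17177587432158
```

View pics/scene0.png

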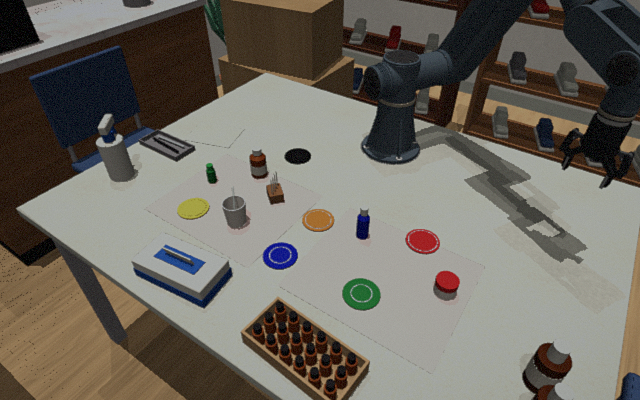

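View pics/side0.png

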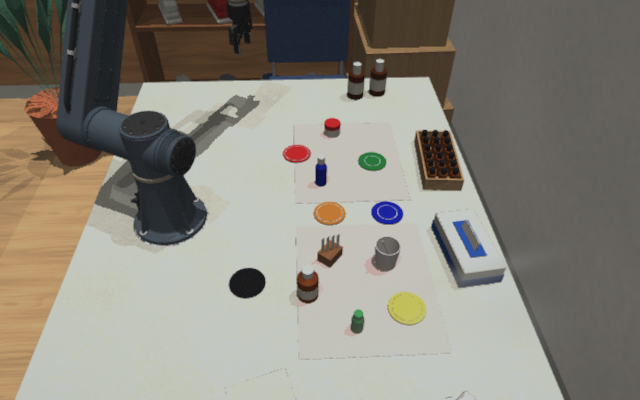

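The scene view shows these candidates:
- Amber bottle at (258,163). The large bottles at (548,368) and the rack minis are look-alikes.
- Blue bottle at (363,223), green vial at (211,173), jar at (447,285). The dispenser at (115,155) is not part of the job.
- Orange coaster at (318,219). The yellow (194,208) and black (298,156) discs are decoys.
- Blue coaster at (280,256), green at (361,293), red at (422,241).
- Cup at (234,212) and strip block at (275,192), which stay where they are.

In the side view the same objects are: amber (308,286), vial (357,321), blue (321,172), jar (332,128), and the coasters O (330,213), B (387,212), G (372,161), R (297,154).

```bash
cat > h.py <<'E'
from station import manip
import cv2,numpy as np
from scipy.spatial.transform import Rotation as Ro
def snap(n):
    st=manip.sense(); s=manip.snapshot(n)
    if n=="wrist":
        T=np.eye(4);T[:3,:3]=Ro.from_quat(st["tool_rot"]).as_matrix();T[:3,3]=st["tcp_pos"]
        W=T@s["mount"]; s["R"]=W[:3,:3].T; s["t"]=-s["R"]@W[:3,3]
    return s
def ray(s,u,v):
    R=np.array(s["R"]); d=R.T@np.array([(u-s["cx"])/s["fx"],(v-s["cy"])/s["fy"],1]); return -R.T@np.array(s["t"]),d/np.linalg.norm(d)
def onplane(s,u,v,z):
    c,d=ray(s,u,v); return c+d*(z-c[2])/d[2]
def proj(s,X):
    c=np.array(s["R"])@X+s["t"]; return np.array([s["fx"]*c[0]/c[2]+s["cx"],s["fy"]*c[1]/c[2]+s["cy"]])
def tri(a,b):
    A=0;B=0
    for c,d in(a,b):
        P=np.eye(3)-np.outer(d,d);A=A+P;B=B+P@c
    return np.linalg.solve(A,B)
HS={"orange":(8,19),"blue":(105,130),"green":(50,85),"red":(172,185),"amber":(3,15)}
def mask(s,col,smin=120,vmin=40):
    h=cv2.cvtColor(s["pixels"],cv2.COLOR_BGR2HSV).astype(int);lo,hi=HS[col];H=h[...,0]
    m=((H>=lo)&(H<=hi))|((H+180>=lo)&(H+180<=hi)); return (m&(h[...,1]>smin)&(h[...,2]>vmin)).astype(np.uint8)
def blob(s,col,u,v,r=30,smin=120,vmin=40):
    """ellipse centre + bbox of the contour nearest to u,v"""
    cs=[c for c in cv2.findContours(mask(s,col,smin,vmin),cv2.RETR_EXTERNAL,cv2.CHAIN_APPROX_NONE)[0] if len(c)>8 and cv2.contourArea(c)>15]
    f=lambda c:np.hypot(*(cv2.minEnclosingCircle(c)[0]-np.array([u,v])))
    cs=[c for c in cs if f(c)<r]
    if not cs: return None
    c=max(cs,key=cv2.contourArea); m=cv2.moments(cv2.convexHull(c))
    return m["m10"]/m["m00"],m["m01"]/m["m00"],cv2.boundingRect(c),cv2.contourArea(c)
E
python3 - <<'E'
from h import *
a=snap("scene");b=snap("side")
for n,p,q in[("orange",(318,219),(330,213)),("blue",(280,256),(387,212)),("green",(361,293),(372,161)),("red",(422,241),(297,154))]:
    x=blob(a,n,*p);y=blob(b,n,*q); print("coaster",n,x,y, np.round(onplane(a,*x[:2],.005),3),np.round(onplane(b,*y[:2],.005),3))
for n,p,q in[("amber",(258,163),(308,286)),("blue",(363,223),(321,172)),("green",(211,173),(357,321)),("red",(447,280),(332,126))]:
    x=blob(a,n,*p,14,100,20);y=blob(b,n,*q,14,100,20); print(n,x,y)
    if x and y: print(np.round(tri(ray(a,*x[:2]),ray(b,*y[:2])),3))
for n,p,q in[("cup",(234,226),(385,266)),("block",(276,200),(330,259))]:
    print(n,np.round(onplane(a,*p,0),3),np.round(onplane(b,*q,0),3))
im=np.hstack([cv2.resize(a["pixels"][130:310,180:480],None,fx=2,fy=2),])
cv2.imwrite("pics/crop.png",im)
E
```

```text
coaster orange (317.7758675581025, 219.59280483922316, (303, 209, 31, 22), 513.0) (329.1652529060635, 212.87150486961986, (314, 202, 31, 23), 518.5) [0.476 0.002 0.005] [0.473 0.    0.005]
coaster blue (279.9091575091575, 255.38876678876676, (263, 243, 35, 26), 668.0) (386.90847127555986, 212.51379422265498, (372, 202, 31, 22), 504.0) [ 0.65  -0.003  0.005] [ 0.647 -0.006  0.005]
coaster green (361.0155350978136, 293.789029535865, (343, 279, 37, 31), 850.5) (371.92382338670546, 161.0, (359, 153, 27, 17), 336.0) [0.637 0.243 0.005] [0.634 0.241 0.005]
coaster red (422.33681112894595, 240.87265917602994, (406, 229, 34, 25), 609.5) (296.24927113702626, 153.1807580174927, (283, 145, 27, 17), 334.5) [0.382 0.295 0.005] [0.378 0.294 0.005]
amber (257.2559339525283, 159.53869969040247, (250, 153, 15, 14), 134.5) (307.303848075962, 280.92253873063464, (297, 272, 21, 20), 245.5)
[ 0.398 -0.291  0.06 ]
blue (362.60526315789474, 225.8987854251012, (357, 214, 13, 25), 221.0) (320.511353315168, 174.2579473206176, (316, 164, 10, 22), 177.5)
[0.454 0.141 0.038]
green (210.59751037344398, 172.89349930843704, (206, 163, 10, 20), 107.0) (358.36178861788613, 313.3414634146341, (355, 310, 8, 8), 39.5)
[ 0.52  -0.382  0.044]
red (446.76024844720496, 281.544099378882, (435, 271, 25, 22), 390.0) (331.9231638418079, 124.08587570621468, (325, 118, 15, 13), 142.5)
[0.509 0.41  0.04 ]
cup [ 0.632 -0.188  0.   ] [ 0.612 -0.205  0.   ]
block [ 0.471 -0.16   0.   ] [ 0.464 -0.174  0.   ]
```

View pics/crop.png

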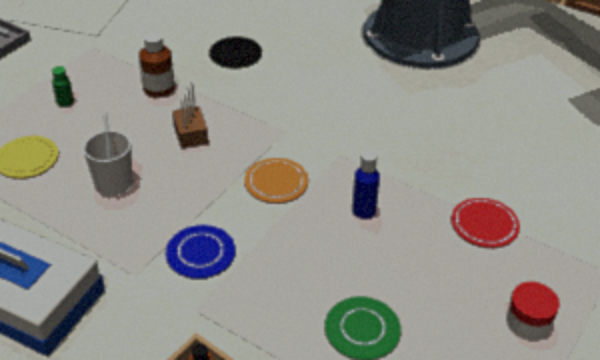

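The crop confirms the four containers and the coaster colours, with the yellow and black discs as decoys. I'll start with the jar, which is nearest the arm.

Emit:
{"op": "step_arm", "data": {"commands": [-0.04,-0.008,0.004,0,0,-2,-0.08,-0.016,0.008,0,0,-5,-0.12,-0.025,0.01,0,0,-8,-0.16,-0.034,0.014,0,0,-11,-0.2,-0.042,0.018,0,0,-14,-0.24,-0.05,0.022,0,0,-17,-0.28,-0.058,0.025,0,0,-18.8,-0.32,-0.066,0.028,0,0,-18.8,-0.345,-0.071,0.03,0,0,-18.8,-0.352,-0.073,0.03,0,0,-18.8], "jaw": 100, "grip_force": 40}}

```text
t: 1.25
tcp_pos: [0.5132, 0.4078, 0.2007]
tool_rot: [0.001, 1.0, -0.0, 0.0]
force: [0.0, 0.1, -0.2]
finger_gap: 1.0
gripper_force: 0.0
```

```bash
cat >> h.py <<'E'
def plan(x,y,z):
    st=manip.sense();M=Ro.from_quat(st["tool_rot"]).as_matrix()
    print("t",st["t"],"tcp",np.round(st["tcp_pos"],4),"rotvec to (0,1,0,0) deg",np.round((Ro.from_matrix(M).inv()*Ro.from_quat([0,1,0,0])).as_rotvec(degrees=True),2),"tool shift",np.round(M.T@(np.array([x,y,z])-st["tcp_pos"]),4))
E
python3 - <<'E'
from h import *
s=snap("wrist");cv2.imwrite("pics/w1.png",s["pixels"])
g=proj(s,np.array([.509,.41,.045]));print(g)
b=blob(s,"red",*g,80);print(b)
if b: p=onplane(s,*b[:2],.046);print(p);plan(p[0],p[1],.01)
E
```

```text
[321.74129059 180.24064084]
(321.1927649564498, 177.8816835145273, (293, 149, 58, 58), 2575.0)
[0.50644256 0.40946865 0.046     ]
t 1.3 tcp [0.5127 0.4081 0.2009] rotvec to (0,1,0,0) deg [-0.03  0.02 -0.1 ] tool shift [0.0063 0.0015 0.1909]
```

View pics/w1.png

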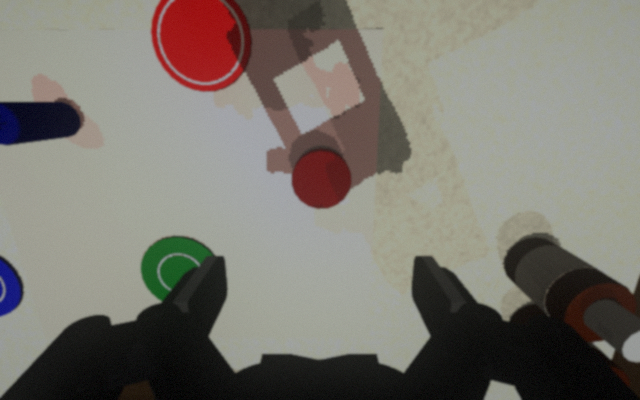

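The wrist view shows the jar lid at (321,178), midway between the fingers, with the red coaster at (201,42). I'll descend now.

Emit:
{"op": "step_arm", "data": {"commands": [0.002,0.001,0.02,0,0,0,0.004,0.001,0.05,0,0,0,0.005,0.001,0.08,0,0,0,0.005,0.001,0.11,0,0,0,0.005,0.001,0.135,0,0,0,0.005,0.001,0.155,0,0,0,0.005,0.001,0.17,0,0,0,0.005,0.001,0.182,0,0,0,0.005,0.001,0.189,0,0,0,0.005,0.001,0.19,0,0,0]}}

```text
t: 2.3
tcp_pos: [0.5051, 0.4109, 0.0108]
tool_rot: [-0.001, 1.0, -0.0, -0.0]
force: [-0.2, 0.8, -0.3]
finger_gap: 1.001
gripper_force: 0.0
```

Emit:
{"op": "step_arm", "data": {"commands": [0,0,0,0,0,0,0,0,0,0,0,0,0,0,0,0,0,0,0,0,0,0,0,0,0,0,0,0,0,0,0,0,0,0,0,0,0,0,0,0,0,0,0,0,0,0,0,0,0,0,0,0,0,0,0,0,0,0,0,0], "jaw": 0}}

```text
t: 3.3
tcp_pos: [0.5064, 0.4111, 0.0126]
tool_rot: [-0.001, 1.0, 0.001, 0.001]
force: [0.3, -0.0, 5.1]
finger_gap: 0.665
gripper_force: 43.1
```

Run:
```python
from h import *
plan(.38,.2945,.16)
s=snap("side");cv2.imwrite("pics/s1.png",cv2.resize(s["pixels"][60:240,240:440],None,fx=3,fy=3))
```

```text
t 3.3 tcp [0.5064 0.4111 0.0126] rotvec to (0,1,0,0) deg [0.06 0.12 0.07] tool shift [ 0.1262 -0.1163 -0.1478]
```

View pics/s1.png

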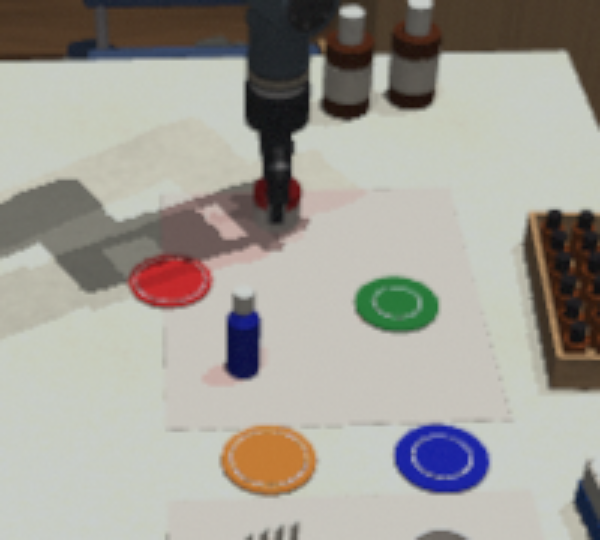

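The jar is gripped (gap 0.665, about 57 mm). I'll lift it and carry it to the red coaster.

Emit:
{"op": "step_arm", "data": {"commands": [0,0,-0.01,0,0,0,0,0,-0.03,0,0,0,0.005,-0.005,-0.055,0,0,0,0.02,-0.018,-0.075,0,0,0,0.045,-0.041,-0.085,0,0,0,0.073,-0.067,-0.09,0,0,0,0.098,-0.09,-0.09,0,0,0,0.115,-0.106,-0.09,0,0,0,0.124,-0.114,-0.09,0,0,0,0.126,-0.116,-0.09,0,0,0]}}

```text
t: 4.35
tcp_pos: [0.3786, 0.294, 0.1015]
tool_rot: [-0.0, 1.0, -0.0, -0.001]
force: [0.4, 0.2, -1.6]
finger_gap: 0.668
gripper_force: 43.0
```

Run:
```python
from h import *
plan(.38,.2945,.018)
s=snap("wrist");cv2.imwrite("pics/w2.png",s["pixels"])
```

```text
t 4.35 tcp [0.3786 0.294  0.1015] rotvec to (0,1,0,0) deg [-0.02 -0.06  0.05] tool shift [-0.0014  0.0005  0.0835]
```

View pics/w2.png

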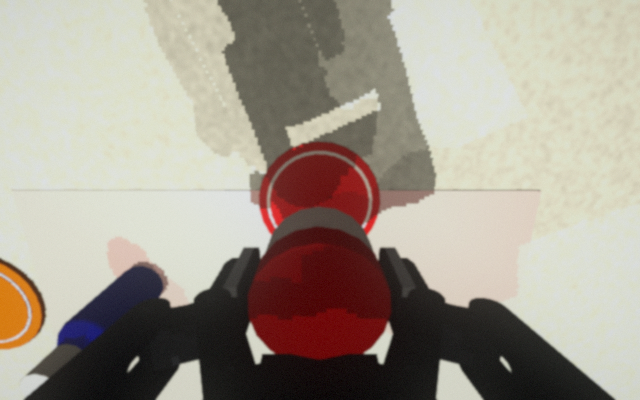

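The wrist view shows the jar held upright at (320,290) with the coaster behind it, centred at about x = 320. I'll lower it.

Emit:
{"op": "step_arm", "data": {"commands": [-0.001,0.0005,0.01,0,0,0,-0.001,0.0005,0.025,0,0,0,-0.001,0.0005,0.04,0,0,0,-0.001,0.0005,0.055,0,0,0,-0.001,0.0005,0.066,0,0,0,-0.001,0.0005,0.074,0,0,0,-0.001,0.0005,0.079,0,0,0,-0.001,0.0005,0.081,0,0,0,-0.001,0.0005,0.082,0,0,0,-0.001,0.0005,0.083,0,0,0]}}

```text
t: 5.4
tcp_pos: [0.381, 0.2953, 0.0186]
tool_rot: [-0.001, 1.0, 0.0, 0.0]
force: [0.2, 0.4, -2.2]
finger_gap: 0.665
gripper_force: 43.0
```

Emit:
{"op": "step_arm", "data": {"commands": [0,0,0.0003,0,0,0,0,0,0.0006,0,0,0,0,0,0.0009,0,0,0,0,0,0.0012,0,0,0,0,0,0.0014,0,0,0,0,0,0.0016,0,0,0,0,0,0.0018,0,0,0,0,0,0.002,0,0,0,0,0,0.002,0,0,0,0,0,0.002,0,0,0]}}

```text
t: 6.4
tcp_pos: [0.3808, 0.2952, 0.0175]
tool_rot: [-0.001, 1.0, 0.0, 0.001]
force: [-1.6, -0.6, 10.0]
finger_gap: 0.666
gripper_force: 43.7
```

Contact at 10 N, so the jar is seated. I'll release, then rise and look.

Emit:
{"op": "step_arm", "data": {"commands": [0,0,0,0,0,0,0,0,0,0,0,0,0,0,0,0,0,0,0,0,0,0,0,0,0,0,0,0,0,0,0,0,0,0,0,0,0,0,0,0,0,0,0,0,0,0,0,0,0,0,0,0,0,0,0,0,0,0,0,0], "jaw": 100}}

```text
t: 7.4
tcp_pos: [0.3807, 0.2951, 0.0163]
tool_rot: [-0.001, 1.0, -0.0, -0.0]
force: [0.6, 0.1, -0.6]
finger_gap: 1.001
gripper_force: 0.0
```

Emit:
{"op": "step_arm", "data": {"commands": [0,0,-0.01,0,0,0,0,0,-0.025,0,0,0,0,0,-0.05,0,0,0,-0.005,-0.01,-0.08,0,0,0,-0.015,-0.03,-0.115,0,0,0,-0.03,-0.06,-0.15,0,0,0,-0.045,-0.095,-0.175,0,0,0,-0.06,-0.125,-0.18,0,0,0,-0.07,-0.145,-0.182,0,0,0,-0.073,-0.154,-0.182,0,0,0]}}

```text
t: 8.4
tcp_pos: [0.4552, 0.1396, 0.1996]
tool_rot: [0.001, 1.0, -0.0, 0.002]
force: [0.1, 0.2, 0.1]
finger_gap: 0.996
gripper_force: 0.0
```

```bash
cat >> h.py <<'E'
def bodyrow(s,col,x0,y0,h,rad,**k):
    g=proj(s,np.array([x0,y0,h]));return g,blob(s,col,*g,**k)
E
python3 - <<'E'
from h import *
s=snap("wrist");cv2.imwrite("pics/w3.png",s["pixels"])
print(manip.sense()["tcp_pos"])
for n,p,z in[("red",(.38,.2945),.051),("blue",(.454,.141),.037),("orange",(.4745,.001),.005),("green",(.6355,.242),.005),("blue",(.6485,-.0045),.005)]:
    g=proj(s,np.array([*p,z]));b=blob(s,n,*g,60,120,25);print(n,g,b,b and np.round(onplane(s,*b[:2],z),4))
for X in[(.454,.141,0),(.454,.141,.085),(.454,.141,.108)]:print(proj(s,np.array(X)))
E
```

```text
[0.45481153 0.13930113 0.19905689]
red [496.46320685 102.3764515 ] (475.0633420045259, 99.4967112915847, (424, 50, 106, 98), 7780.5) [0.3776 0.2754 0.051 ]
blue [320.87744371 181.1682757 ] None None
orange [193.69664934 192.55460901] (193.4693841224635, 188.41868399193066, (150, 147, 88, 84), 5550.0) [0.4698 0.0013 0.005 ]
green [401.52932327 316.22127817] (395.0646700674675, 314.13767758214027, (364, 281, 65, 64), 1512.5) [0.6324 0.2337 0.005 ]
blue [205.60601294 325.11567218] (227.75967479674796, 326.45853658536583, (213, 298, 30, 55), 668.5) [0.6506 0.0233 0.005 ]
[320.7184141  173.15221161]
[321.14642602 194.72662756]
[321.31094777 203.01952899]
```

View pics/w3.png

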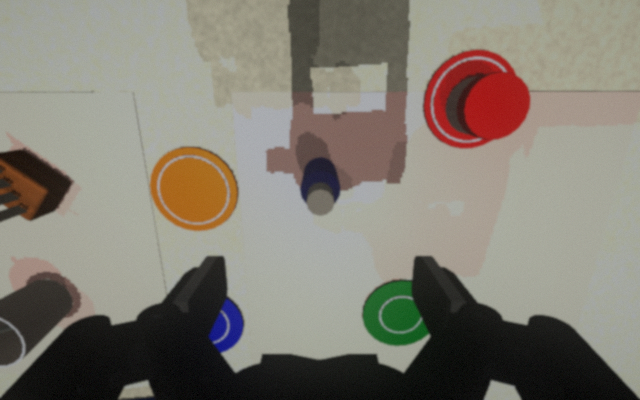

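The wrist view shows the jar well centred on its coaster, lid at (497,105) against a predicted (496,102). The blue cap is at (320,201), centred between the fingers. I'll descend on the blue bottle.

Emit:
{"op": "step_arm", "data": {"commands": [0.001,0.001,0.015,0,0,0,0.002,0.001,0.04,0,0,0,0.002,0.001,0.065,0,0,0,0.002,0.001,0.09,0,0,0,0.002,0.001,0.11,0,0,0,0.002,0.001,0.128,0,0,0,0.002,0.001,0.142,0,0,0,0.002,0.001,0.152,0,0,0,0.002,0.001,0.157,0,0,0,0.002,0.001,0.158,0,0,0]}}

```text
t: 9.45
tcp_pos: [0.4513, 0.1426, 0.0399]
tool_rot: [-0.001, 1.0, -0.0, -0.001]
force: [0.4, 0.6, 0.6]
finger_gap: 1.002
gripper_force: 0.0
```

Emit:
{"op": "step_arm", "data": {"commands": [0,0,0,0,0,0,0,0,0,0,0,0,0,0,0,0,0,0,0,0,0,0,0,0,0,0,0,0,0,0,0,0,0,0,0,0,0,0,0,0,0,0,0,0,0,0,0,0,0,0,0,0,0,0,0,0,0,0,0,0], "jaw": 0}}

```text
t: 10.45
tcp_pos: [0.4523, 0.1421, 0.0409]
tool_rot: [-0.001, 1.0, 0.0, 0.001]
force: [-0.2, -1.1, 7.1]
finger_gap: 0.407
gripper_force: 39.5
```

Run:
```python
from h import *
plan(.6475,-.005,.12)
```

```text
t 10.45 tcp [0.4523 0.1421 0.0409] rotvec to (0,1,0,0) deg [0.   0.07 0.07] tool shift [-0.1951 -0.1474 -0.0789]
```

Emit:
{"op": "step_arm", "data": {"commands": [0,0,-0.01,0,0,0,-0.002,-0.002,-0.03,0,0,0,-0.015,-0.011,-0.05,0,0,0,-0.042,-0.032,-0.062,0,0,0,-0.08,-0.06,-0.068,0,0,0,-0.118,-0.089,-0.07,0,0,0,-0.153,-0.116,-0.07,0,0,0,-0.178,-0.135,-0.07,0,0,0,-0.192,-0.145,-0.07,0,0,0,-0.195,-0.147,-0.07,0,0,0]}}

```text
t: 11.45
tcp_pos: [0.6487, -0.0063, 0.1104]
tool_rot: [0.0, 1.0, -0.0, 0.001]
force: [-0.2, 0.1, -1.2]
finger_gap: 0.415
gripper_force: 39.9
```

Run:
```python
from h import *
plan(.6475,-.005,.046)
s=snap("wrist")
g=proj(s,np.array([.6475,-.005,.005]));b=blob(s,"blue",*g,60);print(g,b,onplane(s,*b[:2],.005))
```

```text
t 11.45 tcp [ 0.6487 -0.0063  0.1104] rotvec to (0,1,0,0) deg [-0.02  0.1  -0.04] tool shift [0.0013 0.0013 0.0644]
[321.0916639  198.02937773] (320.33466616805225, 229.71993211172799, (264, 139, 115, 185), 14275.0) [ 0.67528301 -0.00561804  0.005     ]
```

Emit:
{"op": "step_arm", "data": {"commands": [0.001,0.001,0.01,0,0,0,0.001,0.001,0.025,0,0,0,0.001,0.001,0.04,0,0,0,0.001,0.001,0.052,0,0,0,0.001,0.001,0.058,0,0,0,0.001,0.001,0.061,0,0,0,0.001,0.001,0.063,0,0,0,0.001,0.001,0.064,0,0,0,0.001,0.001,0.065,0,0,0,0.001,0.001,0.0655,0,0,0]}}

```text
t: 12.5
tcp_pos: [0.6467, -0.0037, 0.0459]
tool_rot: [-0.001, 1.0, -0.0, 0.001]
force: [-1.7, -1.2, 5.1]
finger_gap: 0.408
gripper_force: 40.4
```

Seated at 5 N. I'll release, rise and head for the amber bottle.

Emit:
{"op": "step_arm", "data": {"commands": [0,0,0,0,0,0,0,0,0,0,0,0,0,0,0,0,0,0,0,0,0,0,0,0,0,0,0,0,0,0,0,0,-0.02,0,0,0,0,0,-0.05,0,0,0,0,0,-0.09,0,0,0,0,0,-0.13,0,0,0,0,0,-0.16,0,0,0], "jaw": 100}}

```text
t: 13.5
tcp_pos: [0.6468, -0.0036, 0.2075]
tool_rot: [-0.001, 1.0, -0.0, 0.001]
force: [0.2, -0.0, 0.5]
finger_gap: 0.999
gripper_force: 0.0
```

Emit:
{"op": "step_arm", "data": {"commands": [0.01,-0.012,-0.01,0,0,0,0.035,-0.04,-0.015,0,0,0,0.066,-0.076,-0.015,0,0,0,0.098,-0.112,-0.015,0,0,0,0.13,-0.149,-0.015,0,0,0,0.16,-0.184,-0.015,0,0,0,0.19,-0.218,-0.015,0,0,0,0.22,-0.252,-0.015,0,0,0,0.242,-0.278,-0.015,0,0,0,0.249,-0.287,-0.015,0,0,0]}}

```text
t: 14.5
tcp_pos: [0.3941, -0.2925, 0.2187]
tool_rot: [0.001, 1.0, 0.001, -0.001]
force: [0.4, 1.4, 0.2]
finger_gap: 1.004
gripper_force: 0.0
```

Run:
```python
from h import *
s=snap("wrist");cv2.imwrite("pics/w4.png",s["pixels"])
plan(.398,-.291,.04)
for z in(0,.06,.106):print(proj(s,np.array([.398,-.291,z])))
for X in[(.4735,.001,.005),(.52,-.382,.068),(.6475,-.005,.113)]:print(proj(s,np.array(X)))
```

```text
t 14.55 tcp [ 0.3944 -0.2929  0.2188] rotvec to (0,1,0,0) deg [ 0.05 -0.14 -0.16] tool shift [-0.004   0.0018  0.1788]
[320.48483216 175.04138479]
[320.78980264 188.13744158]
[321.11240698 201.99073188]
[561.20828271 236.03500698]
[235.75665562 301.03684785]
[594.70119103 430.71205153]
```

View pics/w4.png

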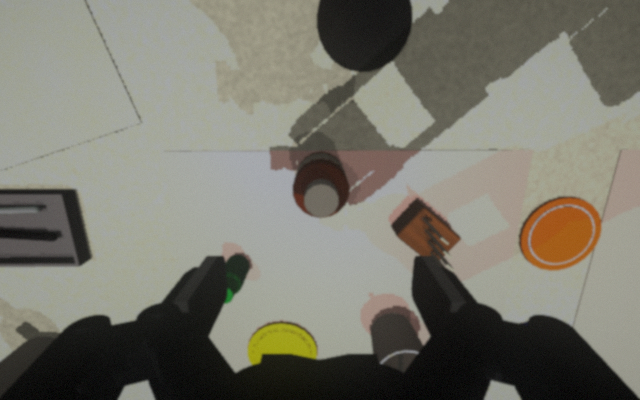

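The wrist view shows the amber cap at (321,197), about 4 mm nearer than predicted. The block at (428,228) is clear of the right finger line. The vial is at about (234,280). I'll descend on the bottle.

Emit:
{"op": "step_arm", "data": {"commands": [-0.001,0.001,0.02,0,0,0,-0.002,0.0015,0.05,0,0,0,-0.002,0.0015,0.08,0,0,0,-0.002,0.0015,0.108,0,0,0,-0.002,0.0015,0.13,0,0,0,-0.002,0.0015,0.148,0,0,0,-0.002,0.0015,0.162,0,0,0,-0.002,0.0015,0.172,0,0,0,-0.002,0.0015,0.177,0,0,0,-0.002,0.0015,0.178,0,0,0]}}

```text
t: 15.55
tcp_pos: [0.3994, -0.2887, 0.0413]
tool_rot: [-0.001, 1.0, 0.0, -0.0]
force: [0.5, -0.0, 1.4]
finger_gap: 0.999
gripper_force: 0.0
```

Emit:
{"op": "step_arm", "data": {"commands": [0,0,0,0,0,0,0,0,0,0,0,0,0,0,0,0,0,0,0,0,0,0,0,0,0,0,0,0,0,0,0,0,0,0,0,0,0,0,0,0,0,0,0,0,0,0,0,0,0,0,0,0,0,0,0,0,0,0,0,0], "jaw": 0, "grip_force": 50}}

```text
t: 16.55
tcp_pos: [0.3999, -0.29, 0.0427]
tool_rot: [-0.001, 1.0, -0.001, 0.001]
force: [-0.3, -0.0, 5.9]
finger_gap: 0.614
gripper_force: 52.2
```

Run:
```python
from h import *
plan(.473,.001,.16)
```

```text
t 16.55 tcp [ 0.3999 -0.29    0.0427] rotvec to (0,1,0,0) deg [-0.09  0.08  0.07] tool shift [-0.0736  0.2907 -0.1176]
```

Emit:
{"op": "step_arm", "data": {"commands": [0,0,-0.008,0,0,0,0,0,-0.025,0,0,0,0,0,-0.05,0,0,0,0,0,-0.078,0,0,0,0,0,-0.104,0,0,0,0,0.005,-0.122,0,0,0,0,0.015,-0.132,0,0,0,-0.002,0.035,-0.135,0,0,0,-0.008,0.065,-0.135,0,0,0,-0.015,0.1,-0.135,0,0,0]}}

```text
t: 17.55
tcp_pos: [0.4138, -0.1881, 0.1766]
tool_rot: [0.0, 1.0, 0.0, -0.0]
force: [0.7, -0.0, -2.3]
finger_gap: 0.617
gripper_force: 53.0
```

Emit:
{"op": "step_arm", "data": {"commands": [-0.01,0.038,0,0,0,0,-0.02,0.076,0,0,0,0,-0.03,0.112,0,0,0,0,-0.04,0.144,0.01,0,0,0,-0.05,0.168,0.025,0,0,0,-0.056,0.183,0.045,0,0,0,-0.058,0.19,0.065,0,0,0,-0.0585,0.191,0.08,0,0,0,-0.0585,0.191,0.09,0,0,0,-0.0585,0.191,0.093,0,0,0]}}

```text
t: 18.55
tcp_pos: [0.4713, 0.0022, 0.0827]
tool_rot: [-0.001, 1.0, 0.0, -0.002]
force: [0.2, 0.7, -1.9]
finger_gap: 0.616
gripper_force: 53.0
```

Run:
```python
from h import *
plan(.473,.001,.0477)
a=snap("scene");b=snap("side")
im=np.hstack([cv2.resize(a["pixels"][150:300,220:420],(400,300)),cv2.resize(b["pixels"][130:280,260:460],(400,300))]);cv2.imwrite("pics/c5.png",im)
```

```text
t 18.55 tcp [0.4713 0.0022 0.0827] rotvec to (0,1,0,0) deg [ 0.04 -0.18  0.09] tool shift [-0.0019 -0.0012  0.0349]
```

View pics/c5.png

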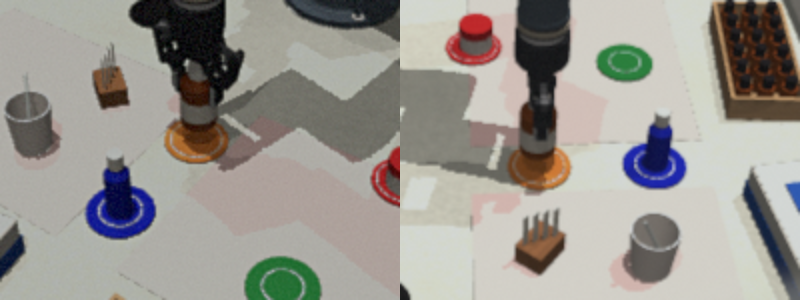

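Both views show the amber bottle hanging upright over the orange coaster. The blue bottle and the jar stand within their rings, and the cup and block are undisturbed. I'll lower the amber bottle.

Emit:
{"op": "step_arm", "data": {"commands": [-0.001,-0.001,0.008,0,0,0,-0.001,-0.001,0.017,0,0,0,-0.001,-0.001,0.024,0,0,0,-0.001,-0.001,0.029,0,0,0,-0.001,-0.001,0.032,0,0,0,-0.001,-0.001,0.0335,0,0,0,-0.001,-0.001,0.0345,0,0,0,-0.001,-0.001,0.0352,0,0,0,-0.001,-0.001,0.0358,0,0,0,-0.001,-0.001,0.0362,0,0,0]}}

```text
t: 19.65
tcp_pos: [0.4737, 0.0007, 0.0477]
tool_rot: [-0.001, 1.0, -0.0, 0.0]
force: [-0.8, -0.7, 3.0]
finger_gap: 0.614
gripper_force: 53.2
```

Emit:
{"op": "step_arm", "data": {"commands": [0,0,0,0,0,0,0,0,0,0,0,0,0,0,0,0,0,0,0,0,0,0,0,0,0,0,0,0,0,0,0,0,-0.02,0,0,0,0,0,-0.05,0,0,0,0,0,-0.09,0,0,0,0,0,-0.13,0,0,0,0,0,-0.16,0,0,0], "jaw": 100}}

```text
t: 20.65
tcp_pos: [0.4739, 0.0007, 0.2099]
tool_rot: [-0.001, 1.0, -0.0, 0.001]
force: [-0.0, 0.1, 0.0]
finger_gap: 1.002
gripper_force: 0.0
```

Emit:
{"op": "step_arm", "data": {"commands": [-0.002,-0.025,0,0,0,0,-0.005,-0.065,0,0,0,0,-0.009,-0.11,0,0,0,0,-0.013,-0.155,0,0,0,0,-0.017,-0.2,0,0,0,0,-0.021,-0.245,0,0,0,0,-0.025,-0.29,0,0,0,0,-0.028,-0.335,0,0,0,0,-0.03,-0.37,0,0,0,0,-0.03,-0.383,0,0,0,0]}}

```text
t: 21.65
tcp_pos: [0.5039, -0.3862, 0.2073]
tool_rot: [0.001, 1.0, -0.001, 0.0]
force: [-0.2, 0.9, 0.4]
finger_gap: 1.0
gripper_force: 0.0
```

Emit:
{"op": "step_arm", "data": {"commands": [0,0,0,0,0,0,0,0,0,0,0,0,0,0,0,0,0,0,0,0,0,0,0,0,0,0,0,0,0,0,0,0,0,0,0,0,0,0,0,0,0,0,0,0,0,0,0,0,0,0,0,0,0,0,0,0,0,0,0,0]}}

```text
t: 22.65
tcp_pos: [0.5041, -0.3823, 0.2076]
tool_rot: [-0.001, 1.0, 0.0, -0.0]
force: [-0.4, -0.0, 0.2]
finger_gap: 1.004
gripper_force: 0.0
```

Run:
```python
from h import *
s=snap("wrist");cv2.imwrite("pics/w6.png",s["pixels"])
plan(.503,-.382,.012)
g=proj(s,np.array([.503,-.382,.068]));b=blob(s,"green",*g,80,120,20);print(g,b)
c=blob(s,"green",*g,80,120,85);print(c,c and onplane(s,*c[:2],.066))
```

```text
t 22.7 tcp [ 0.504  -0.3823  0.2076] rotvec to (0,1,0,0) deg [-0.   -0.    0.07] tool shift [0.001  0.0003 0.1956]
[319.73655976 187.77455905] (304.6703645007924, 197.4553618594823, (294, 188, 22, 20), 298.0)
(303.1994884910486, 200.04433077578855, (294, 193, 20, 15), 182.0) [ 0.51538931 -0.3974394   0.066     ]
```

View pics/w6.png

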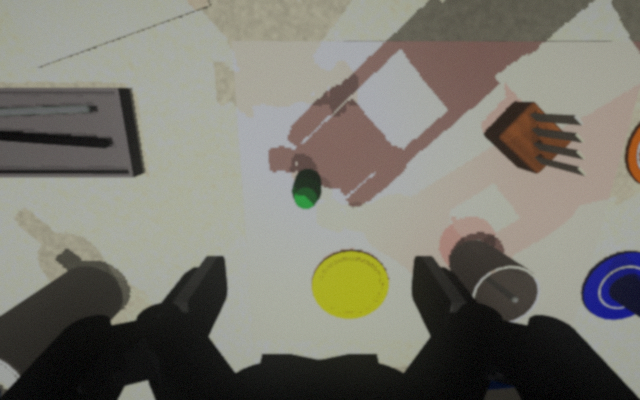

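The wrist view shows the vial with its body at (307,185) and cap at about (305,196), so it is near x = .511, y = -.395. I'll cross-check that with the first fixed-camera pixels.

Run:
```python
from h import *
a=manip.snapshot("scene");b=manip.snapshot("side")
print(onplane(a,210.6,172.9,.034),onplane(b,358.4,313.3,.061))
s=snap("wrist");print(onplane(s,305.5,196,.066));plan(.511,-.395,.012)
h=cv2.cvtColor(s["pixels"],cv2.COLOR_BGR2HSV).astype(int);H=h[...,0]
m=((H>45)&(H<90)&(h[...,1]>60)).astype(np.uint8);m[:,:270]=0;m[:,340:]=0;m[230:]=0
print(cv2.boundingRect(m))
for p in[(.511,-.395),(.515,-.395),(.511,-.391)]:
    print(p,proj(s,np.array([*p,0])),proj(s,np.array([*p,.068])))
```

```text
[ 0.51490041 -0.39431567  0.034     ] [ 0.51464835 -0.39067068  0.061     ]
[ 0.51143758 -0.39524752  0.066     ]
t 22.85 tcp [ 0.504  -0.3823  0.2076] rotvec to (0,1,0,0) deg [ 0.   -0.    0.07] tool shift [-0.0069 -0.0127  0.1956]
(293, 171, 27, 38)
(0.511, -0.395) [308.13995958 179.29982234] [305.67230264 196.15016766]
(0.515, -0.395) [308.17312473 182.74379843] [305.72255561 200.28696121]
(0.511, -0.391) [311.6814775 179.3025536] [309.99797921 196.15364726]
```

The fixed cameras and the wrist agree on (.513, -.394). I'll descend on the vial.

Emit:
{"op": "step_arm", "data": {"commands": [-0.005,-0.006,0.02,0,0,0,-0.009,-0.0117,0.05,0,0,0,-0.009,-0.0117,0.085,0,0,0,-0.009,-0.0117,0.118,0,0,0,-0.009,-0.0117,0.145,0,0,0,-0.009,-0.0117,0.165,0,0,0,-0.009,-0.0117,0.18,0,0,0,-0.009,-0.0117,0.189,0,0,0,-0.009,-0.0117,0.193,0,0,0,-0.009,-0.0117,0.194,0,0,0]}}

```text
t: 23.85
tcp_pos: [0.5134, -0.3942, 0.0138]
tool_rot: [-0.001, 1.0, -0.0, 0.0]
force: [0.4, -0.6, -0.2]
finger_gap: 1.0
gripper_force: 0.0
```

Emit:
{"op": "step_arm", "data": {"commands": [0,0,0,0,0,0,0,0,0,0,0,0,0,0,0,0,0,0,0,0,0,0,0,0,0,0,0,0,0,0,0,0,0,0,0,0,0,0,0,0,0,0,0,0,0,0,0,0,0,0,0,0,0,0,0,0,0,0,0,0], "jaw": 0, "grip_force": 35}}

```text
t: 24.85
tcp_pos: [0.5134, -0.3943, 0.0143]
tool_rot: [-0.001, 1.0, -0.0, 0.0]
force: [-0.2, 0.6, 5.8]
finger_gap: 0.34
gripper_force: 34.7
```

Run:
```python
from h import *
plan(.635,.242,.06)
```

```text
t 24.85 tcp [ 0.5134 -0.3943  0.0143] rotvec to (0,1,0,0) deg [-0.05  0.04  0.08] tool shift [-0.1225  0.6361 -0.0461]
```

Emit:
{"op": "step_arm", "data": {"commands": [0,0,-0.008,0,0,0,0,0,-0.025,0,0,0,0,0,-0.05,0,0,0,0,0,-0.08,0,0,0,0,0,-0.11,0,0,0,0,0,-0.137,0,0,0,0,0.008,-0.157,0,0,0,-0.003,0.025,-0.167,0,0,0,-0.01,0.05,-0.17,0,0,0,-0.016,0.08,-0.17,0,0,0]}}

```text
t: 25.85
tcp_pos: [0.5292, -0.3129, 0.1846]
tool_rot: [-0.0, 1.0, -0.0, 0.001]
force: [0.0, -0.4, -1.2]
finger_gap: 0.337
gripper_force: 34.6
```

Emit:
{"op": "step_arm", "data": {"commands": [-0.006,0.035,0,0,0,0,-0.014,0.073,0,0,0,0,-0.022,0.113,0,0,0,0,-0.03,0.153,0,0,0,0,-0.038,0.193,0,0,0,0,-0.045,0.233,0,0,0,0,-0.053,0.273,0,0,0,0,-0.06,0.313,0,0,0,0,-0.068,0.353,0,0,0,0,-0.075,0.39,0,0,0,0]}}

```text
t: 26.85
tcp_pos: [0.6023, 0.0792, 0.1834]
tool_rot: [-0.001, 1.0, 0.0, -0.001]
force: [-0.4, -1.2, 1.2]
finger_gap: 0.34
gripper_force: 34.6
```

Emit:
{"op": "step_arm", "data": {"commands": [-0.007,0.037,0,0,0,0,-0.014,0.074,0,0,0,0,-0.02,0.108,0,0,0,0,-0.026,0.137,0.01,0,0,0,-0.03,0.156,0.03,0,0,0,-0.032,0.165,0.055,0,0,0,-0.032,0.166,0.08,0,0,0,-0.032,0.166,0.1,0,0,0,-0.032,0.166,0.115,0,0,0,-0.032,0.166,0.12,0,0,0]}}

```text
t: 27.85
tcp_pos: [0.6332, 0.2424, 0.0615]
tool_rot: [-0.001, 1.0, -0.0, -0.002]
force: [-0.1, -0.7, -0.9]
finger_gap: 0.345
gripper_force: 34.6
```

Run:
```python
from h import *
plan(.635,.242,.0193)
s=snap("wrist");a=snap("scene")
cv2.imwrite("pics/w7.png",np.hstack([cv2.resize(s["pixels"][120:400,180:460],(400,400)),cv2.resize(a["pixels"][180:330,280:430],(400,400))]))
```

```text
t 27.85 tcp [0.6332 0.2424 0.0615] rotvec to (0,1,0,0) deg [-0.04 -0.25  0.1 ] tool shift [-0.002  -0.0004  0.0422]
```

View pics/w7.png

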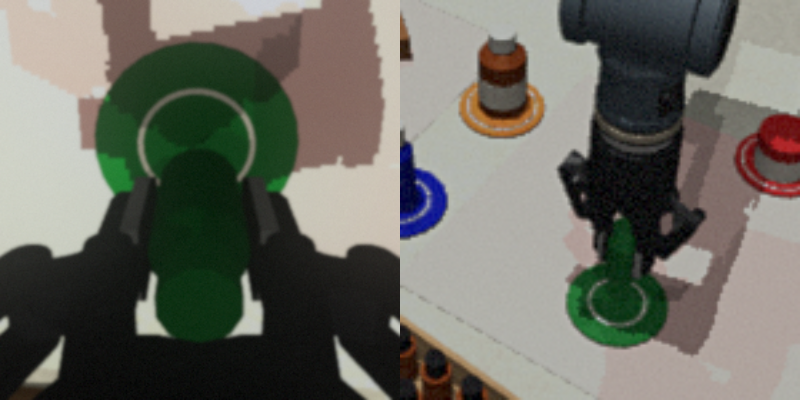

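The vial hangs upright and laterally centred over the green ring in both views. The amber bottle and the jar also look well placed. I'll lower the vial.

Emit:
{"op": "step_arm", "data": {"commands": [0,0,0.01,0,0,0,-0.001,0,0.021,0,0,0,-0.001,0,0.03,0,0,0,-0.001,0,0.036,0,0,0,-0.001,0,0.039,0,0,0,-0.001,0,0.041,0,0,0,-0.001,0,0.042,0,0,0,-0.001,0,0.0428,0,0,0,-0.001,0,0.0434,0,0,0,-0.001,0,0.0438,0,0,0]}}

```text
t: 28.95
tcp_pos: [0.6364, 0.2423, 0.02]
tool_rot: [-0.001, 1.0, 0.0, 0.0]
force: [-0.6, -0.8, 0.0]
finger_gap: 0.342
gripper_force: 34.6
```

Emit:
{"op": "step_arm", "data": {"commands": [0,0,0.0003,0,0,0,0,0,0.0006,0,0,0,0,0,0.0009,0,0,0,0,0,0.0012,0,0,0,0,0,0.0012,0,0,0,0,0,0.0012,0,0,0,0,0,0.0012,0,0,0,0,0,0.0012,0,0,0,0,0,0.0012,0,0,0,0,0,0.0012,0,0,0]}}

```text
t: 29.95
tcp_pos: [0.6363, 0.2423, 0.0193]
tool_rot: [-0.001, 1.0, 0.0, 0.0]
force: [-2.1, -0.2, 4.8]
finger_gap: 0.341
gripper_force: 35.0
```

Seated at 5 N. I'll release, rise clear, and check all four.

Emit:
{"op": "step_arm", "data": {"commands": [0,0,0,0,0,0,0,0,0,0,0,0,0,0,0,0,0,0,0,0,0,0,0,0,0,0,0,0,0,0,0,0,-0.02,0,0,0,0,0,-0.05,0,0,0,0,0,-0.09,0,0,0,0,0,-0.13,0,0,0,0,0,-0.16,0,0,0], "jaw": 100}}

```text
t: 30.95
tcp_pos: [0.637, 0.2424, 0.1814]
tool_rot: [-0.001, 1.0, 0.0, 0.001]
force: [0.3, 0.3, 0.2]
finger_gap: 0.998
gripper_force: 0.0
```

Emit:
{"op": "step_arm", "data": {"commands": [0.02,0,-0.02,0,0,0,0.045,0,-0.04,0,0,0,0.07,0,-0.06,0,0,0,0.1,0,-0.08,0,0,0,0.12,0,-0.1,0,0,0,0.13,0,-0.12,0,0,0,0.14,0,-0.13,0,0,0,0.14,0,-0.13,0,0,0,0.14,0,-0.13,0,0,0,0.14,0,-0.13,0,0,0]}}

```text
t: 31.95
tcp_pos: [0.4963, 0.2418, 0.3074]
tool_rot: [-0.001, 1.0, -0.0, -0.001]
force: [0.4, -0.1, -0.3]
finger_gap: 1.0
gripper_force: 0.0
```

Run:
```python
from h import *
a=snap("wrist");b=snap("side")
cv2.imwrite("pics/f.png",np.hstack([cv2.resize(a["pixels"],(480,300)),cv2.resize(b["pixels"][100:280,260:450],(317,300))]))
st=manip.sense();print(st["t"],st["tcp_pos"])
```

```text
32.05 [0.49637341 0.24183576 0.30732979]
```

View pics/f.png

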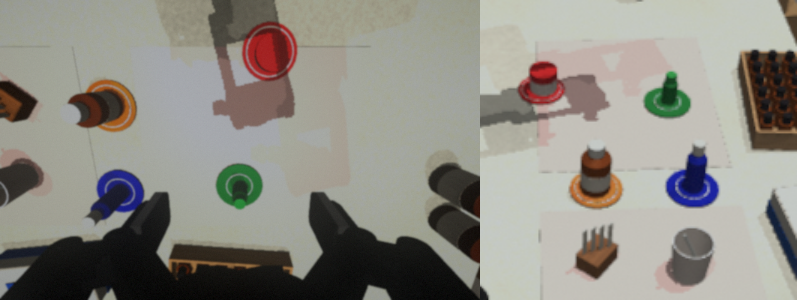

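All four stand upright on their coasters. The last check is an enlarged view of each foot against its ring, with the foot circle centred on the coaster drawn in.

Run:
```python
from h import *
C=[((.4735,.001),.027),((.6485,-.0045),.018),((.6355,.242),.015),((.380,.2945),.028)]
rows=[]
for n in("scene","side"):
    s=snap(n);k=5;im=cv2.resize(s["pixels"],None,fx=k,fy=k,interpolation=cv2.INTER_CUBIC);r=[]
    off=(.0015,.0013,0) if n=="scene" else (-.0015,-.0013,0)
    for c,R in C:
        P=[proj(s,np.array([c[0]+R*np.cos(t),c[1]+R*np.sin(t),.005])+off)*k+k/2 for t in np.linspace(0,6.28,40)]
        cv2.polylines(im,[np.int32(P)],True,(255,255,0),1)
        u,v=np.int32(np.mean(P,0));r.append(im[v-140:v+110,u-100:u+100])
    rows.append(np.hstack(r))
cv2.imwrite("pics/g.png",np.vstack(rows))
```

```text
(no output)
```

View pics/g.png

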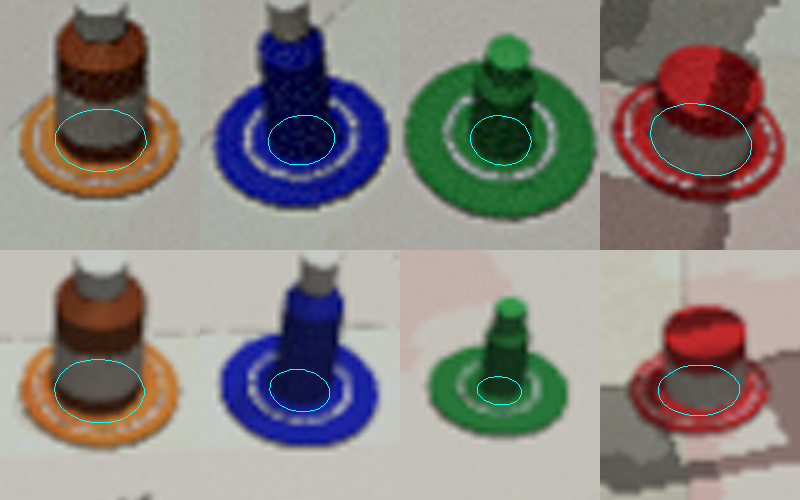

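In both views every foot matches its centred circle to within a few mm, inside the ring. I'm handing the job in.

```bash
python3 -c "
from station import manip
print(manip.sign_off())"
```

```text
the job is handed in; nothing more can be done
None
```

I handed the job in with all four containers upright, released and inside the white rings of their own-colour coasters, the cup and strip block untouched, at about 32 s of the 112 s allowed; the sign-off returned no verdict.

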